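Set and close a cam-lever pad press

TASK

The writing pad lies in the cam-lever press, but the knurled nut is set too loose. By feel, set the nut so that the lever first meets the pad's resistance just as it stands upright, and then flip the lever all the way forward until it locks over centre, so that the foot holds the pad with about 78 N; do not crush the pad, shift it or disturb the small things lying around the press.

Things in the scene. Friction and masses are not known exactly. Their poses are not given: they have to be found in the camera images.
- press: Fixed desk press: grey bed 150 x 270 x 12 mm; origin: centre of its underside; x to the back of the press, y along its cross bar to the left, z up. A threaded rod (10 mm thick, top at z = 124 mm) stands at y = +115 mm, a guide post (12 mm, top at z = 110 mm) at y = -115 mm, both at x = 0. A fence 11 mm high is at the back of the bed.
- bar_top (a point): Middle of the top face of the aluminium cross bar (26 x 262 x 16 mm) that rides on rod and post; z = 80 mm above the desk when the nut reads 0. A fork (28 mm wide, 29 mm high) on its middle holds the cam lever; plunger and foot hang below it.
- nut (a joint): Angle of the knurled nut on the threaded rod (rad): 0 backed off, grows clockwise seen from above (tightening), stop at 6.2. Bar, nut, lever and foot go down 1.6 mm per rad (steep thread). Turning takes 0.2 to 0.3 N m; it stays where it is left. Starts at 0.6 to 1.2, always too loose; the right setting lies between 1.7 and 5.0 and depends on the hidden stem length (see plunger).
- nut_grip (a point): Centre of the nut: a dark knurled cylinder 36 mm in diameter and 22 mm high, axis vertical, standing on the bar's top; the threaded rod sticks out of its top by 22 to 32 mm. Goes down with the bar.
- lever (a joint): Angle of the cam lever (rad). 0 open: leaning 0.87 backwards (+x of the press) from upright; 0.87 upright; 2.1 closed at its stop, leaning 1.23 to the front (-x). Starts at 0 to 0.25. Past dead centre at 1.9 it snaps over and locks; before that, a foot pressed on the pad pushes it slowly back (when let go) until only friction (0.03 N m) is left. Unloaded it stays put.
- lever_grip (a point): Point in the middle of the lever's arm, 65 mm from its pivot. The arm is a steel bar 14 mm wide (along the press's y) and 9 mm thick, ending 89 mm from the pivot; it can be pinched across its 14 mm.
- lever_pivot (a point): Pivot of the lever, 18 mm above the bar's top; axis along the press's y. The cam pushes the plunger down by c = 6.2 mm x (cos(1.9 - lever angle) + 0.323): 0 open, 5.2 mm upright, 8.2 mm at 1.9, 8.08 mm closed. The lever's torque is 0.03 N m of friction plus foot force x dc/dangle, to be felt at the arm.
- plunger: Steel plunger, 14 mm, in the middle of the bar; origin at its top. It carries, on a stem of unknown length (varies by 4 mm), a spring foot 28 x 110 x 12 mm with a rubber sole. With nut and lever at 0 the foot is 8.4 to 12.4 mm above the pad. On the pad it presses with 27 N per mm (all in) of further travel of bar and cam.
- writing_pad: Writing pad 196 x 140 x 12 mm on the bed under the foot, long side (its x) along the press's y; origin: centre of its underside. Loose, 0.18 kg. With the lever closed it is to be held with 60 to 98 N; never over 125 N. 78 N is right: resistance then begins at c = 5.2 mm, lever at 0.87 rad (upright).
- glue_stick: Glue stick standing on the desk right of the press, 26 mm in diameter, 96 mm high; origin at the centre of its foot. To be left alone.
- usb_stick: Memory stick 18 x 54 x 8 mm lying in front of the press; origin under its centre. To be left alone.
- eraser: Eraser 23 x 56 x 13 mm lying in front of the press; origin under its centre. To be left alone.

How it is judged:
By the outcome, as a careful person would: the job done as asked, in the order asked, and still so for the second after the job is handed in, with the robot touching nothing.
It also fails if it takes over 72 s, if anything falls off the work surface, if the arm or the gripper's body presses on something with over 40 N, if the wrist force passes 120 N, or if a joint passes its speed limit or range.

ROBOT

A 6-joint arm with a two-finger parallel gripper is mounted at the origin on the work surface; the furniture and walls round the work are solid. World frame = base frame: x ahead of the robot, y to its left, z up, the work surface at z = 0. Lengths are in mm, angles in rad, forces in N, time in s.
With the tool pointing down it reaches from about 350 to 975 mm from the base axis. Payload 7.1 kg.
Tool frame: the origin (TCP) lies midway between the tips of the shut fingers; the grasp point (between the pads) lies 19 mm behind it (ctrl.grip_depth is the distance from the TCP to the grasp point, in mm); z points along the fingers, y is the line along which they close (so a half turn about z gives the same grasp; the last joint's range is limited). The gripper opens to 88 mm and grips with 3 to 60 N. Pads are 20 mm wide; open, the fingers measure 115 mm over their backs; the gripper's body (75 mm by 178 mm) begins 61 mm behind the grasp point.
Start: joints at [-1.211, 0.423, 1.63, -0, 1.089, -0.019], TCP at [231.145, -580.669, 222.675] pointing down, gripper open.
Joint ranges: [-3, 3], [-0.9, 2.11], [0.09, 2.58], [-1.31, 4.45], [0.11, 2.69], [-2.54, 2.54]. Speed limits (rad/s): [2.39, 2.39, 3.01, 3.14, 3.14, 3.14].

INTERFACE

Orientations are given as a rotation vector (axis times angle).
In Python, from workcell import ctrl, cams gives the robot as it stands.
- The arm moves only by the tool move_arm, never from a script. Its argument "steps" is a list of rows, each a list of 3 entries, a list of its own where there are three numbers: the shift along the tool's x, y, z in units of 25 mm (1.0 is 25 mm), then the turn about the tool's z in units of 5 degrees (1.0 is 5 degrees), then the closure, from 0 (fully open) to 1 (shut). A call has 1 to 20 rows; each row shifts and turns the commanded pose from where the row before left it, along the tool's axes as they then stand; what a row does not reach is not made up. A row lasts 1/12 s, in which the tool goes at most 41.7 mm and 7.16 degrees, less where a joint would pass 70% of its speed; a pose out of reach is approached as far as the arm can. A call is refused whole if a number of a shift passes 1 or a number of a turn 1, either way. A call with a gripper value outside its range is refused whole. The fingers move at their own pace and stop on an object; the grip force is fixed at half the most. Time passes only in rows, so rows that do not move let the fingers close. It gives the time, the measured TCP pose, the force, the opening and the grip force at its end, in the units of the state.
- ctrl.get_obs(): the state, without advancing time (a new reading comes with each control period).
- cams.get_image(name): name is "scene" or "top"; returns a dict with "image" (420x560x3 uint8, red, green, blue), "camera_matrix" (3x3 intrinsics, pixels), "xyz" and "rotation" of the camera in the world. Camera axes: x right, y down, z forward; pixel columns grow to the right and rows downward; lengths in mm; the calibration is good to about 2 mm. A picture is of the moment at which its call begins. There is no depth.
- ctrl.close_job(): hands the job in; it is judged then, once.
Trained networks look in the newest picture that a camera, given by its name, has taken for a name from the list of things; names that differ only in an ending like _2 or _b are one class to them, and where a whole thing is asked for, a point or a joint stands for the part that bears it (a point fixed in the world has none). Each returns a list of dicts, best first, with "p" (0 to 1); they miss things now and then, are a little off and sometimes report something else, mostly with a low value. They report only what shows in the picture. A call takes as long as a camera call.
- cams.boxes_of(camera, thing): "rect" ([centre column, centre row, width, height] in pixels, round what is visible of it).
- cams.cut_out(camera, thing): "pixels" (420x560 bool, what is visible of it) and "rect" ([centre column, centre row, width, height] in pixels, round what is visible of it).
The state is a dict: "t": time; "qpos": joint angles; "qvel": joint speeds; "joint_torque": joint torques, N m; "ee_pos": TCP position; "orientation": TCP orientation; "ft_force": force on the tool from outside, world axes, zero at the start; "moment": the same for the moment, N m; "width": finger opening in mm; "grasp_force": force on a finger pad.
Only numpy, scipy, OpenCV 4.12 (cv2) and the standard library are available. Lean on these libraries where they do the work, as an engineer would, in place of code of your own. Each camera call takes 0.05 s, during which the arm holds its last target. There are 200 camera calls.

## Working session

There is one attempt and no reset: what is moved stays moved. The work goes in short steps, Python scripts to look and compute and a tool call to move; the robot and the scene stay as the last step left them, time stands still between calls to the robot, and variables do not carry over. Pictures are saved under pics/ and viewed, at most 10 in all, crops included, and the job is handed in when it is done.

Besides the shell and the picture viewer there is one more tool, called after "Emit:" by a JSON object that holds its "name" and its "arguments", one argument or row to a line. move_arm: Moves the arm, as the interface text tells. Its arguments: {"type":"object","properties":{"steps":{"type":"array"}},"required":["steps"]}

```bash
mkdir -p pics
python3 - <<'E'
from workcell import ctrl,cams
import cv2,numpy as np
np.set_printoptions(precision=4,suppress=True)
o=ctrl.get_obs()
print(o)
for c in("scene","top"):
    d=cams.get_image(c); cv2.imwrite(f"pics/{c}0.png",d["image"][:,:,::-1]); print(c,d["camera_matrix"].tolist(),d["xyz"],d["rotation"])
    for t in("press","nut","lever","writing_pad","glue_stick","usb_stick","eraser","bar_top"):
        print(t,[(r["p"],np.round(r["rect"],1).tolist()) for r in cams.boxes_of(c,t)[:2]])
E
```

```text
{'t': 0.0, 'qpos': array([-1.211 ,  0.4238,  1.6307,  0.    ,  1.0886, -0.019 ]), 'qvel': array([-0.0009, -0.0004, -0.0011, -0.0003, -0.0003,  0.0014]), 'joint_torque': array([  0.0001, -54.4628, -27.3661,   0.0643,   0.0228,  -0.0001]), 'ee_pos': array([ 230.9425, -580.1693,  221.9127]), 'orientation': array([-3.0839, -0.5911,  0.0004]), 'ft_force': array([-0.0359, -0.1392,  0.4534]), 'moment': array([ 0.003 ,  0.0033, -0.0273]), 'grasp_force': 0.0, 'width': 87.32907751527468}
scene [[505.7807467444473, 0.0, 283.298219274826], [0.0, 505.7807467444473, 212.05262703047632], [0.0, 0.0, 1.0]] [ 27.5435 588.3298 702.3366] [-0.8413  2.4581 -1.1802]
press [(0.65, [235.2, 248.0, 140.4, 138.2]), (0.47, [237.1, 259.6, 113.1, 80.9])]
nut [(0.81, [193.4, 259.1, 23.3, 24.3])]
lever [(0.58, [222.6, 203.2, 43.1, 52.0]), (0.44, [283.5, 193.3, 7.6, 43.8])]
writing_pad [(0.75, [235.9, 261.1, 111.4, 80.8])]
glue_stick [(0.87, [284.2, 192.0, 9.4, 42.6])]
usb_stick [(0.52, [273.4, 296.7, 28.6, 18.8])]
eraser [(0.59, [311.2, 249.6, 31.8, 13.3]), (0.51, [284.6, 192.1, 11.2, 40.6])]
bar_top [(0.8, [227.7, 228.6, 93.9, 101.1]), (0.32, [223.2, 202.1, 38.7, 50.0])]
top [[469.1719050889137, 0.0, 287.91820218937244], [0.0, 469.1719050889137, 208.92495849196433], [0.0, 0.0, 1.0]] [387.031   -0.6305 955.2402] [-2.1375  2.1774 -0.1027]
press [(0.72, [257.6, 173.2, 142.6, 88.6])]
nut [(0.71, [195.8, 177.1, 22.8, 18.8]), (0.52, [258.6, 177.6, 49.9, 3.3])]
lever [(0.67, [252.3, 152.8, 17.1, 45.7]), (0.21, [196.8, 178.8, 21.3, 23.3])]
writing_pad []
glue_stick [(0.58, [348.1, 158.2, 19.6, 23.5]), (0.25, [256.9, 172.9, 144.3, 90.9])]
usb_stick [(0.56, [242.1, 238.4, 7.9, 28.9])]
eraser [(0.55, [311.5, 230.8, 15.6, 29.3])]
bar_top [(0.98, [255.6, 157.6, 140.5, 58.5])]
```

Run:
```python
import cv2,numpy as np
a=cv2.imread("pics/scene0.png")[150:330,140:360]; b=cv2.imread("pics/top0.png")[110:270,160:380]
a=cv2.resize(a,None,fx=3.3,fy=3.3,interpolation=2);cv2.imwrite("pics/sc.png",a)
b=cv2.resize(b,None,fx=3.5,fy=3.5,interpolation=2);cv2.imwrite("pics/tc.png",b)
```

```text
(no output)
```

View pics/sc.png

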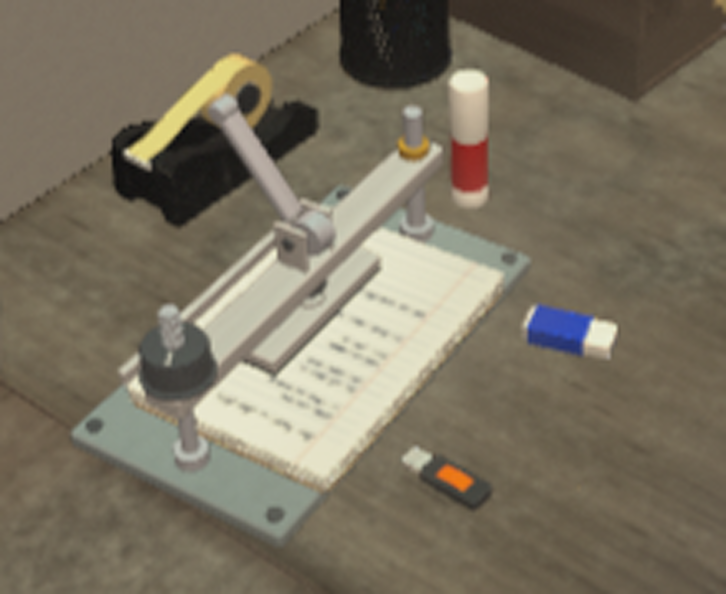

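View pics/tc.png

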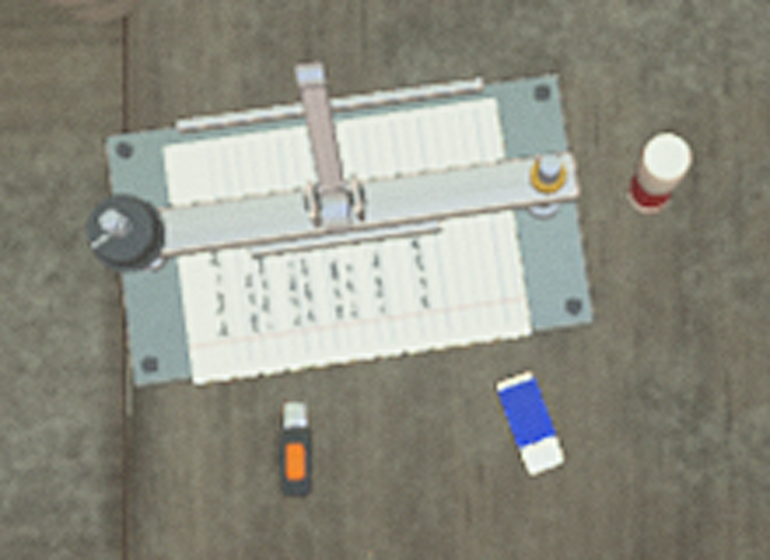

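Both views agree. In the top image the bed corners are near (191,149), (319,131), (329,201) and (199,220). The nut is on the left, near (195,177), and the lever leans back with its tip near (249,130). Next I fit the press pose.

```bash
cat > h.py <<'E'
import numpy as np,cv2
from scipy.optimize import least_squares
K={"scene":(505.78,283.298,212.053,[27.5435,588.3298,702.3366],[-0.8413,2.4581,-1.1802]),
"top":(469.172,287.918,208.925,[387.031,-0.6305,955.2402],[-2.1375,2.1774,-0.1027])}
def proj(c,P):
    f,u,v,t,r=K[c]; R=cv2.Rodrigues(np.array(r))[0]
    q=(np.atleast_2d(P)-t)@R
    return q[:,:2]/q[:,2:]*f+[u,v]
def w(p,L):
    c,s=np.cos(p[2]),np.sin(p[2]); L=np.atleast_2d(L).astype(float)
    return np.c_[p[0]+c*L[:,0]-s*L[:,1],p[1]+s*L[:,0]+c*L[:,1],L[:,2]]
def tip(nut,lev,r=89,off=0):
    a=.87-lev
    return [r*np.sin(a)+off*np.cos(a),0,98-1.6*nut+r*np.cos(a)-off*np.sin(a)]
E
python3 - <<'E'
from h import *
import h
from workcell import cams
R=lambda r: r
# calibrated rotation: is it rvec camera->world?
T=lambda a,b:(a/3.5+160,b/3.5+110); S=lambda a,b:(a/3.3+140,b/3.3+150)
B=[[75,135,12],[75,-135,12],[-75,-135,12],[-75,135,12]]
obs=[("top",B[0],T(107,137)),("top",B[1],T(557,75)),("top",B[2],T(592,320)),("top",B[3],T(135,385)),
("scene",B[0],S(72,432)),("scene",B[3],S(284,538)),("scene",B[2],S(528,260)),("top",[0,-115,110],T(550,163)),("scene",[0,-115,110],S(412,111)),
("scene",[0,115,124],S(168,310))]
tops=[("top",T(311,67)),("scene",S(223,100))]
def res(x):
    r=[proj(c,w(x,L))[0]-p for c,L,p in obs]
    r+=[proj(c,w(x,tip(x[3],x[4])))[0]-p for c,p in tops]
    nut=[0,115,91-1.6*x[3]]
    r+=[proj("top",w(x,nut))[0]-[195.8,177.1],proj("scene",w(x,nut))[0]-[193.4,259.1]]
    return np.ravel(r)
s=least_squares(res,[460,60,0.1,.9,.1],x_scale=[10,10,.1,.1,.1],loss="soft_l1")
print(s.x); print(res(s.x).reshape(-1,2).round(1).tolist())
p=s.x
for L in([0,115,80],[0,0,98],tip(p[3],p[4])): print(w(p,L))
for n,z,c in(("usb",4,"top"),("glue",48,"top"),("eraser",6,"top")): pass
E
```

```text
[5.60892733e+02 6.92518554e+01 1.23053935e-01 1.34870063e+00
 2.56174460e-01]
[[-0.7, 0.3], [0.6, -0.5], [1.5, 1.0], [-0.0, 1.3], [-1.9, 0.0], [-1.1, -0.3], [0.5, -1.9], [0.5, 0.6], [-0.8, -0.4], [0.1, 0.1], [-0.1, 1.1], [-1.6, -0.0], [0.1, -0.1], [0.0, -0.1]]
[[546.77721694 183.38227289  80.        ]]
[[560.89273296  69.25185535  98.        ]]
[[611.76899482  75.54417168 168.59517331]]
```

Emit:
{"name": "move_arm", "arguments": {
  "steps": [
    [[0.96, -0.98, 0], 0, 0],
    [[0.96, -0.98, 0], 0, 0],
    [[0.96, -0.98, 0], 0, 0],
    [[0.96, -0.98, 0], 0, 0],
    [[0.96, -0.98, 0], 0, 0],
    [[0.96, -0.98, 0], 0, 0],
    [[0.96, -0.98, 0], 0, 0],
    [[0.96, -0.98, 0], 0, 0],
    [[0.96, -0.98, 0], 0, 0],
    [[0.96, -0.98, 0], 0, 0],
    [[0.96, -0.98, 0], 0, 0],
    [[0.96, -0.98, 0], 0, 0],
    [[0.96, -0.98, 0], 0, 0],
    [[0.96, -0.98, 0], 0, 0],
    [[0.96, -0.98, 0], 0, 0],
    [[0.96, -0.98, 0], 0, 0],
    [[0.96, -0.98, 0], 0, 0],
    [[0.96, -0.98, 0], 0, 0],
    [[0.96, -0.98, 0], 0, 0],
    [[0.96, -0.98, 0], 0, 0]
  ]
}}

```text
t: 2.57
ee_pos: [496.4, 53.9, 222.9]
orientation: [3.085, 0.592, 0.001]
ft_force: [0.3, -0.8, -1.2]
width: 88.1
grasp_force: 0.0
```

Emit:
{"name": "move_arm", "arguments": {
  "steps": [
    [[0, 0, 0], -1, 0],
    [[0, 0, 0], -1, 0],
    [[0, 0, 0], -1, 0],
    [[0, 0, 0], -1, 0],
    [[0, 0, 0], -1, 0],
    [[0, 0, 0], -1, 0],
    [[0, 0, 0], -1, 0],
    [[0, 0, 0], -1, 0],
    [[0, 0, 0], -1, 0],
    [[0, 0, 0], -1, 0],
    [[0, 0, 0], -1, 0],
    [[0, 0, 0], -1, 0],
    [[0, 0, 0], -1, 0],
    [[0, 0, 0], -1, 0],
    [[0, 0, 0], -1, 0],
    [[0, 0, 0], -1, 0],
    [[0, 0, 0], -1, 0],
    [[0, 0, 0], 0, 0],
    [[0, 0, 0], 0, 0]
  ]
}}

```text
t: 4.15
ee_pos: [496.0, 52.1, 222.8]
orientation: [1.878, 2.518, 0.0]
ft_force: [-0.7, 0.4, -0.8]
width: 87.9
grasp_force: 0.0
```

```bash
cat >> h.py <<'E'
def st(target=None):
    from workcell import ctrl
    o=ctrl.get_obs(); R=cv2.Rodrigues(o["orientation"])[0]
    print("t%.2f"%o["t"],"pos",o["ee_pos"].round(1),"head %.3f"%np.arctan2(R[1,0],R[0,0]),"F",o["ft_force"].round(2),"M",o["moment"].round(3),"w %.1f g %.1f"%(o["width"],o["grasp_force"]),"q",o["qpos"].round(2))
    if target is not None: print("units",(R.T@(np.array(target)-o["ee_pos"])/25).round(2))
E
python3 -c "
from h import *
st([546.8,183.4,82])"
```

```text
t4.15 pos [496.   52.1 222.8] head 1.860 F [-0.7   0.39 -0.84] M [-0.001 -0.124  0.003] w 87.9 g 0.0 q [ 0.08  0.24  1.9   0.    1.   -0.21]
units [4.46 3.44 5.63]
```

Emit:
{"name": "move_arm", "arguments": {
  "steps": [
    [[0.75, 0.57, 0], 0, 0],
    [[0.75, 0.57, 0], 0, 0],
    [[0.75, 0.57, 0], 0, 0],
    [[0.75, 0.57, 0], 0, 0],
    [[0.75, 0.57, 0], 0, 0],
    [[0.71, 0.59, 0], 0, 0],
    [[0, 0, 0.8], 0, 0],
    [[0, 0, 0.8], 0, 0],
    [[0, 0, 0.8], 0, 0],
    [[0, 0, 0.8], 0, 0],
    [[0, 0, 0.8], 0, 0],
    [[0, 0, 0.8], 0, 0],
    [[0, 0, 0.5], 0, 0],
    [[0, 0, 0.3], 0, 0],
    [[0, 0, 0], 0, 0],
    [[0, 0, 0], 0, 0]
  ]
}}

```text
t: 5.48
ee_pos: [546.5, 183.7, 82.9]
orientation: [1.876, 2.52, 0.0]
ft_force: [-0.2, 0.4, -0.6]
width: 87.5
grasp_force: 0.0
```

```bash
python3 -c "
from h import *
st([546.8,183.4,82])
from workcell import cams
a=cams.get_image('scene')['image'][150:330,140:360,::-1];b=cams.get_image('top')['image'][110:290,130:350,::-1]
cv2.imwrite('pics/g1.png',cv2.resize(np.hstack([a,b]),None,fx=1.8,fy=1.8,interpolation=2))
"
```

```text
t5.48 pos [546.5 183.7  82.9] head 1.862 F [-0.16  0.37 -0.61] M [-0.091 -0.094  0.019] w 87.5 g 0.0 q [0.3  0.55 1.82 0.   0.77 0.01]
units [-0.01  0.01  0.04]
```

View pics/g1.png

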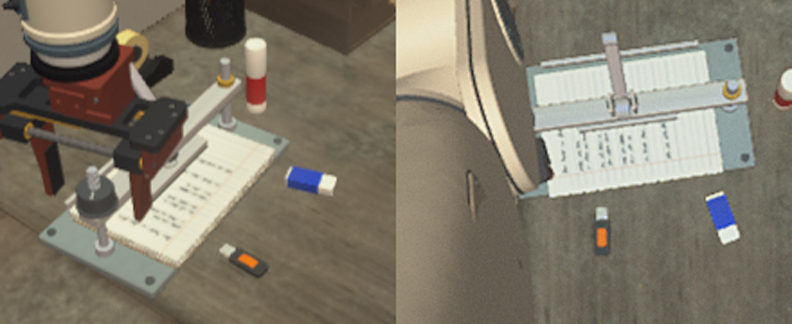

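The gripper is over the nut. In the left half, the fingertips at about (48,190) and (142,212) straddle the nut at (97,195), so I'll close and feel.

Emit:
{"name": "move_arm", "arguments": {
  "steps": [
    [[0, 0, 0], 0, 0.4],
    [[0, 0, 0], 0, 0.5],
    [[0, 0, 0], 0, 0.55],
    [[0, 0, 0], 0, 0.6],
    [[0, 0, 0], 0, 0.65],
    [[0, 0, 0], 0, 0.7],
    [[0, 0, 0], 0, 0.8],
    [[0, 0, 0], 0, 0.8]
  ]
}}

```text
t: 6.25
ee_pos: [546.9, 183.9, 82.8]
orientation: [1.875, 2.52, 0.002]
ft_force: [10.3, 3.0, -5.4]
width: 37.8
grasp_force: 5.4
```

```bash
python3 -c "
from h import *
print(proj('scene',[546.5,183.7,83]),proj('scene',w([560.9,69.25,.123],[0,115,88])))
st()"
```

```text
[[193.76922758 261.57104099]] [[193.45140787 259.33484738]]
t6.25 pos [546.9 183.9  82.8] head 1.862 F [10.25  3.04 -5.42] M [ 0.476 -1.794 -0.025] w 37.8 g 5.4 q [0.3  0.55 1.82 0.   0.77 0.01]
```

Emit:
{"name": "move_arm", "arguments": {
  "steps": [
    [[0, 0.04, 0], 0, 1],
    [[0, 0, 0], 0, 1],
    [[0, 0, 0], 0, 1],
    [[0, 0, 0], 0, 1],
    [[0, 0, 0], 0, 1]
  ]
}}

```text
t: 6.67
ee_pos: [548.1, 184.2, 82.9]
orientation: [1.874, 2.52, 0.003]
ft_force: [5.4, 1.2, -2.0]
width: 35.5
grasp_force: 30.0
```

```bash
python3 -c "
from h import *
st()"
```

```text
t6.67 pos [548.1 184.2  82.9] head 1.862 F [ 5.45  1.23 -2.03] M [ 0.183 -0.905  0.002] w 35.5 g 30.0 q [ 0.3   0.55  1.82 -0.    0.77  0.01]
```

Emit:
{"name": "move_arm", "arguments": {
  "steps": [
    [[0, 0.03, 0], 0, 1],
    [[0, 0, 0.006], 1, 1],
    [[0, 0, 0.006], 1, 1],
    [[0, 0, 0.006], 1, 1],
    [[0, 0, 0.006], 1, 1],
    [[0, 0, 0.006], 1, 1]
  ]
}}

```text
t: 7.17
ee_pos: [548.0, 184.2, 82.2]
orientation: [2.38, 2.05, 0.0]
ft_force: [2.8, 1.7, 0.6]
width: 35.4
grasp_force: 30.0
```

```bash
python3 -c "
from h import *
st()"
```

```text
t7.17 pos [548.  184.2  82.2] head 1.422 F [2.75 1.71 0.64] M [ 0.175 -0.46   0.249] w 35.4 g 30.0 q [ 0.3   0.55  1.82 -0.    0.77  0.45]
```

Emit:
{"name": "move_arm", "arguments": {
  "steps": [
    [[0, 0, 0.006], 1, 1],
    [[0, 0, 0.006], 1, 1],
    [[0, 0, 0.006], 1, 1],
    [[0, 0, 0.006], 1, 1],
    [[0, 0, 0.006], 1, 1],
    [[0, 0, 0.006], 1, 1],
    [[0, 0, 0.006], 1, 1],
    [[0, 0, 0.006], 1, 1],
    [[0, 0, 0.006], 1, 1],
    [[0, 0, 0.006], 1, 1],
    [[0, 0, 0.006], 1, 1],
    [[0, 0, 0.006], 1, 1],
    [[0, 0, 0.006], 1, 1],
    [[0, 0, 0.006], 1, 1],
    [[0, 0, 0.006], 1, 1],
    [[0, 0, 0], 0, 1]
  ]
}}

```text
t: 8.5
ee_pos: [547.7, 184.5, 80.0]
orientation: [-3.136, -0.179, 0.001]
ft_force: [0.4, 3.5, 3.3]
width: 35.1
grasp_force: 30.0
```

```bash
python3 -c "
from h import *
st()"
```

```text
t8.50 pos [547.7 184.5  80. ] head 0.114 F [0.43 3.5  3.32] M [ 0.597 -0.051 -0.2  ] w 35.1 g 30.0 q [0.3  0.55 1.82 0.   0.77 1.76]
```

Emit:
{"name": "move_arm", "arguments": {
  "steps": [
    [[0, 0, 0], 0, 0.3],
    [[0, 0, 0], 0, 0.3],
    [[0, 0, 0], 0, 0.3],
    [[0, 0, 0], 0, 0.3],
    [[0, 0, -0.6], 0, 0.3],
    [[0, 0, -0.9], 0, 0.3],
    [[0, 0, -0.9], 0, 0.3],
    [[0, 0, -0.9], 0, 0.5],
    [[0, 0, -0.9], 0, 1],
    [[0, 0, -0.9], 0, 1],
    [[0, 0, -0.9], 0, 1],
    [[0, 0, 0], 0, 1]
  ]
}}

```text
t: 9.5
ee_pos: [550.1, 184.6, 234.1]
orientation: [-3.135, -0.185, -0.01]
ft_force: [1.3, 0.5, 1.1]
width: 31.3
grasp_force: 0.0
```

```bash
cat >> h.py <<'E'
P=[561.5,70.2,.123]
E
python3 -c "
from h import *
def unp(c,u,v,z):
    f,a,b,t,r=K[c];R=cv2.Rodrigues(np.array(r))[0];d=R@[(u-a)/f,(v-b)/f,1];return t+d*(z-t[2])/d[2]
for a,b in((175,215),(315,125),(120,160)): print(unp('scene',a/3.3+140,b/3.3+150,0).round())
for a,b in((315,105),(235,60)): print(unp('scene',a/3.3+140,b/3.3+150,40).round())
st(w(P,[82,0,200])[0])
from workcell import cams
b=cams.get_image('top')['image'][:,:,::-1]
cv2.imwrite('pics/top1.png',b)
"
```

```text
[724.  27.   0.]
[ 718. -107.    0.]
[799.   8.   0.]
[695. -84.  40.]
[778. -91.  40.]
t9.50 pos [550.1 184.6 234.1] head 0.118 F [1.29 0.48 1.09] M [ 0.018 -0.022  0.006] w 31.3 g 0.0 q [ 0.3   0.34  1.73 -0.    1.07  1.76]
units [3.19 4.58 1.38]
```

View pics/top1.png

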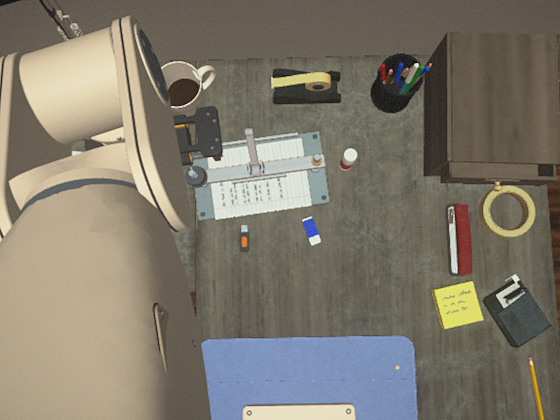

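The top view shows a clear space behind the lever. The tape dispenser is near (305,87), well behind. I'm going behind the lever now.

Emit:
{"name": "move_arm", "arguments": {
  "steps": [
    [[0.54, 0.77, 0], 0, 1],
    [[0.53, 0.77, 0], 0, 1],
    [[0.53, 0.76, 0], 0, 1],
    [[0.53, 0.76, 0], 0, 1],
    [[0.53, 0.76, 0], 0, 1],
    [[0.53, 0.76, 0], 0, 1],
    [[0, 0, 0.8], 0, 1],
    [[0, 0, 0.8], 0, 1],
    [[0, 0, 0.8], 0, 1],
    [[0, 0, 0.8], 0, 1],
    [[0, 0, 0.5], 0, 1],
    [[0, 0, 0], 0, 1],
    [[0, 0, 0], 0, 1],
    [[0, 0, 0], 0, 1]
  ]
}}

```text
t: 10.72
ee_pos: [641.0, 79.8, 137.7]
orientation: [-3.136, -0.184, -0.001]
ft_force: [0.5, -0.3, -0.2]
width: 0.2
grasp_force: 0.0
```

```bash
cat >> h.py <<'E'
def lv(o=None):
    "TCP in press frame"
    from workcell import ctrl
    o=o or ctrl.get_obs(); d=o["ee_pos"]-np.array([P[0],P[1],0]);c,s=np.cos(P[2]),np.sin(P[2])
    f=o["ft_force"]
    print("local",np.round([c*d[0]+s*d[1],-s*d[0]+c*d[1],d[2]],1),"Flocal",np.round([c*f[0]+s*f[1],-s*f[0]+c*f[1],f[2]],2))
E
python3 -c "
from h import *
st();lv()
from workcell import cams
b=cams.get_image('scene')['image'][140:300,150:340,::-1]
cv2.imwrite('pics/s1.png',cv2.resize(b,None,fx=3.4,fy=3.4,interpolation=2))
"
```

```text
t10.72 pos [641.   79.8 137.7] head 0.117 F [ 0.5  -0.29 -0.19] M [ 0.036 -0.069  0.01 ] w 0.2 g 0.0 q [ 0.11  0.55  1.64 -0.    0.95  1.56]
local [ 80.   -0.2 137.7] Flocal [ 0.47 -0.34 -0.19]
```

View pics/s1.png

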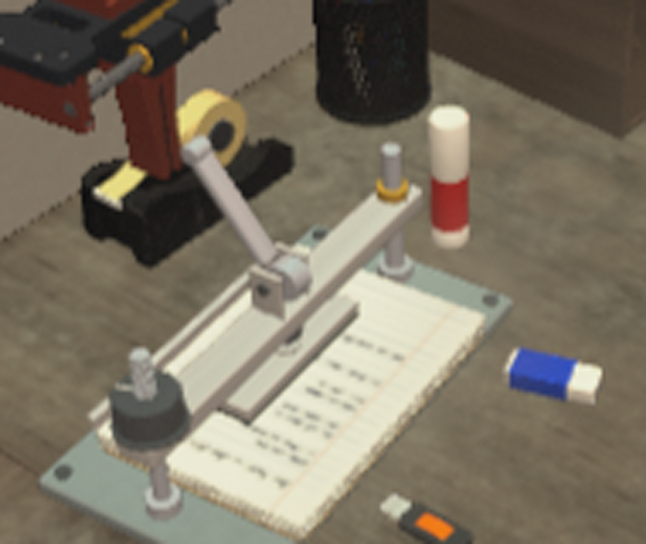

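Emit:
{"name": "move_arm", "arguments": {
  "steps": [
    [[-0.2, 0, 0], 0, 1],
    [[-0.2, 0, 0], 0, 1],
    [[-0.2, 0, 0], 0, 1],
    [[-0.2, 0, 0], 0, 1],
    [[-0.2, 0, 0], 0, 1],
    [[-0.2, 0, 0], 0, 1],
    [[-0.2, 0, 0], 0, 1],
    [[0, 0, 0], 0, 1],
    [[0, 0, 0], 0, 1]
  ]
}}

```text
t: 11.52
ee_pos: [604.8, 75.5, 136.9]
orientation: [3.136, 0.184, -0.002]
ft_force: [-0.9, -0.3, 0.1]
width: 0.3
grasp_force: 0.0
```

```bash
python3 -c "
from h import *
lv()"
```

```text
local [ 43.6  -0.  136.9] Flocal [-0.9  -0.22  0.11]
```

Emit:
{"name": "move_arm", "arguments": {
  "steps": [
    [[-0.2, 0, 0], 0, 1],
    [[-0.2, 0, 0], 0, 1],
    [[-0.2, 0, 0], 0, 1],
    [[-0.2, 0, 0], 0, 1],
    [[-0.2, 0, 0], 0, 1],
    [[-0.2, 0, 0], 0, 1],
    [[0, 0, 0], 0, 1],
    [[0, 0, 0], 0, 1]
  ]
}}

```text
t: 12.18
ee_pos: [575.3, 72.1, 137.1]
orientation: [3.136, 0.184, -0.001]
ft_force: [0.3, -0.5, -0.5]
width: 0.3
grasp_force: 0.0
```

```bash
python3 -c "
from h import *
lv();st()"
```

```text
local [1.400e+01 1.000e-01 1.371e+02] Flocal [ 0.23 -0.54 -0.53]
t12.18 pos [575.3  72.1 137.1] head 0.117 F [ 0.29 -0.51 -0.53] M [-0.001  0.001 -0.007] w 0.3 g 0.0 q [ 0.1   0.47  1.79 -0.    0.88  1.56]
```

Emit:
{"name": "move_arm", "arguments": {
  "steps": [
    [[-0.15, 0, 0], 0, 1],
    [[-0.15, 0, 0], 0, 1],
    [[-0.15, 0, 0], 0, 1],
    [[0, 0, 0], 0, 1],
    [[0, 0, 0], 0, 1]
  ]
}}

```text
t: 12.6
ee_pos: [564.2, 70.7, 137.1]
orientation: [3.136, 0.184, -0.001]
ft_force: [-0.1, -0.6, 0.2]
width: 0.4
grasp_force: 0.0
```

```bash
cat >> h.py <<'E'
def feel(n=5):
    from workcell import ctrl,cams
    F=[];X=[]
    for i in range(n):
        o=ctrl.get_obs();F.append(o["ft_force"]);X.append(o["ee_pos"]);cams.boxes_of("top","nut") if 0 else cams.get_image("top")
    o=dict(o);o["ft_force"]=np.mean(F,0);o["ee_pos"]=np.mean(X,0);lv(o);print("sd",np.std(F,0).round(2))
E
python3 -c "
from h import *
feel()"
```

```text
local [  3.    0.2 137.1] Flocal [-0.05 -0.15  0.  ]
sd [0.34 0.57 0.69]
```

Emit:
{"name": "move_arm", "arguments": {
  "steps": [
    [[-0.15, 0, 0], 0, 1],
    [[-0.15, 0, 0], 0, 1],
    [[-0.15, 0, 0], 0, 1],
    [[0, 0, 0], 0, 1],
    [[0, 0, 0], 0, 1]
  ]
}}

```text
t: 13.27
ee_pos: [553.2, 69.4, 137.3]
orientation: [3.136, 0.184, -0.001]
ft_force: [0.6, 0.3, -0.5]
width: 0.5
grasp_force: 0.3
```

```bash
python3 -c "
from h import *
feel()"
```

```text
local [ -8.3   0.3 137.2] Flocal [ 0.59 -0.    0.29]
sd [0.24 0.63 0.68]
```

Emit:
{"name": "move_arm", "arguments": {
  "steps": [
    [[0.3, 0, 0], 0, 1],
    [[0, 0, -0.8], 0, 1],
    [[0, 0, -0.8], 0, 1],
    [[0, 0, -0.8], 0, 1],
    [[0, 0, -0.8], 0, 1],
    [[0, 0, -0.8], 0, 1],
    [[0, -0.76, 0], 0, 0.4],
    [[0, -0.76, 0], 0, 0.2],
    [[0, -0.76, 0], 0, 0.2],
    [[0, -0.76, 0], 0, 0.2],
    [[0, -0.76, 0], 0, 0.2],
    [[0, -0.8, 0], 0, 0.2]
  ]
}}

```text
t: 14.52
ee_pos: [547.7, 185.4, 237.1]
orientation: [3.136, 0.183, -0.001]
ft_force: [0.5, -0.1, -0.6]
width: 36.9
grasp_force: 0.0
```

Emit:
{"name": "move_arm", "arguments": {
  "steps": [
    [[0, 0, 0], -1, 0.2],
    [[0, 0, 0], -1, 0.2],
    [[0, 0, 0], -1, 0.2],
    [[0, 0, 0], -1, 0.2],
    [[0, 0, 0], -1, 0.2],
    [[0, 0, 0], -1, 0.2],
    [[0, 0, 0], -1, 0.2],
    [[0, 0, 0], -1, 0.2],
    [[0, 0, 0], -1, 0.2],
    [[0, 0, 0], -1, 0.2],
    [[0, 0, 0], -1, 0.2],
    [[0, 0, 0], -1, 0.2],
    [[0, 0, 0], -1, 0.2],
    [[0, 0, 0], -1, 0.2],
    [[0, 0, 0], 0, 0.2],
    [[0, 0, 0], 0, 0.2]
  ]
}}

```text
t: 15.85
ee_pos: [547.8, 184.7, 237.1]
orientation: [-2.466, -1.946, 0.0]
ft_force: [-0.2, -0.0, 0.6]
width: 69.8
grasp_force: 0.0
```

```bash
python3 -c "
from h import *
st([547.7,184.5,79.5])
from workcell import cams
b=cams.get_image('scene')['image'][140:300,150:340,::-1]
cv2.imwrite('pics/s2.png',cv2.resize(b,None,fx=3.4,fy=3.4,interpolation=2))
"
```

```text
t15.85 pos [547.8 184.7 237.1] head 1.336 F [-0.15 -0.02  0.57] M [ 0.021 -0.025 -0.01 ] w 69.8 g 0.0 q [0.3  0.34 1.72 0.   1.08 0.54]
units [-0.01 -0.    6.3 ]
```

View pics/s2.png

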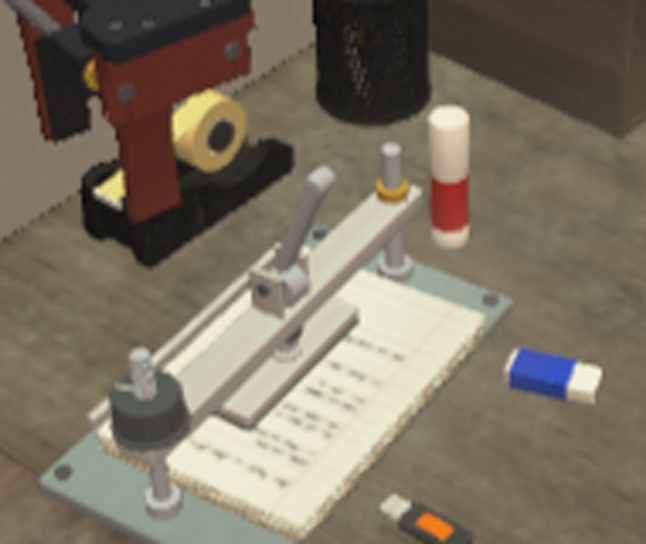

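The lever now leans forward with its tip near (245,192) in the full image. Back to the nut to tighten by 14 × 5°.

Emit:
{"name": "move_arm", "arguments": {
  "steps": [
    [[0, 0, 0.9], 0, 0.2],
    [[0, 0, 0.9], 0, 0.2],
    [[0, 0, 0.9], 0, 0.2],
    [[0, 0, 0.9], 0, 0.2],
    [[0, 0, 0.9], 0, 0.2],
    [[0, 0, 0.9], 0, 0.2],
    [[0, 0, 0.6], 0, 0.4],
    [[0, 0, 0.34], 0, 0.5],
    [[0, 0, 0], 0, 0.6],
    [[0, 0, 0], 0, 1],
    [[0, 0, 0], 0, 1],
    [[0, 0, 0], 0, 1],
    [[0, 0, 0], 0, 1],
    [[0, 0, 0], 0, 1]
  ]
}}

```text
t: 17.07
ee_pos: [548.3, 184.9, 79.8]
orientation: [2.463, 1.949, 0.003]
ft_force: [-1.3, -0.3, 4.0]
width: 35.4
grasp_force: 30.0
```

```bash
python3 -c "
from h import *
st()
def r(l): return proj('scene',w(P,tip(2.65,l)))[0].round(1)
for l in (1.2,1.25,1.3,1.35,1.4,1.45): print(l,r(l))"
```

```text
t17.07 pos [548.3 184.9  79.8] head 1.339 F [-1.26 -0.35  4.02] M [ 0.126  0.135 -0.062] w 35.4 g 30.0 q [0.3  0.55 1.82 0.   0.77 0.54]
1.2 [241.  189.2]
1.25 [243.  190.7]
1.3 [245.  192.2]
1.35 [246.9 193.7]
1.4 [248.8 195.4]
1.45 [250.6 197.1]
```

Emit:
{"name": "move_arm", "arguments": {
  "steps": [
    [[0, 0, 0.006], 1, 1],
    [[0, 0, 0.006], 1, 1],
    [[0, 0, 0.006], 1, 1],
    [[0, 0, 0.006], 1, 1],
    [[0, 0, 0.006], 1, 1],
    [[0, 0, 0.006], 1, 1],
    [[0, 0, 0.006], 1, 1],
    [[0, 0, 0.006], 1, 1],
    [[0, 0, 0.006], 1, 1],
    [[0, 0, 0.006], 1, 1],
    [[0, 0, 0.006], 1, 1],
    [[0, 0, 0.006], 1, 1],
    [[0, 0, 0.006], 1, 1],
    [[0, 0, 0.006], 1, 1],
    [[0, 0, 0], 0, 1],
    [[0, 0, 0], 0, 1]
  ]
}}

```text
t: 18.4
ee_pos: [548.5, 184.6, 77.8]
orientation: [-3.136, -0.183, -0.003]
ft_force: [-0.7, -0.1, 7.3]
width: 35.3
grasp_force: 30.0
```

```bash
python3 -c "
from h import *
st()
from workcell import cams
b=cams.get_image('scene')['image'][140:300,150:340,::-1]
cv2.imwrite('pics/s3.png',cv2.resize(b,None,fx=3.4,fy=3.4,interpolation=2))
"
```

```text
t18.40 pos [548.5 184.6  77.8] head 0.116 F [-0.66 -0.06  7.33] M [-0.306  0.187 -0.218] w 35.3 g 30.0 q [ 0.3   0.56  1.82 -0.    0.76  1.76]
```

View pics/s3.png

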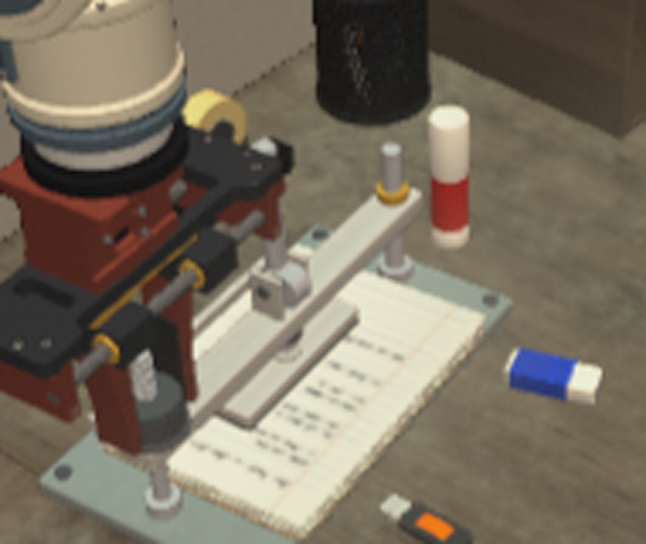

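The lever has been pushed back to near upright (tip near crop (265,148)), so the foot is touching the pad. I'll release and look.

Emit:
{"name": "move_arm", "arguments": {
  "steps": [
    [[0, 0, 0], 0, 0.3],
    [[0, 0, 0], 0, 0.3],
    [[0, 0, 0], 0, 0.3],
    [[0, 0, 0], 0, 0.3],
    [[0, 0, -0.6], 0, 0.3],
    [[0, 0, -0.9], 0, 0.3],
    [[0, 0, -0.9], 0, 0.3],
    [[0, 0, -0.9], 0, 0.5],
    [[0, 0, -0.9], 0, 1],
    [[0, 0, -0.9], 0, 1],
    [[0, 0, -0.9], 0, 1],
    [[0, 0, -0.6], 0, 1],
    [[0, 0, 0], 0, 1]
  ]
}}

```text
t: 19.53
ee_pos: [549.4, 185.2, 245.0]
orientation: [-3.135, -0.184, -0.009]
ft_force: [1.3, 0.4, 0.9]
width: 24.8
grasp_force: 0.0
```

```bash
python3 -c "
from h import *
st(w(P,[55,0,250])[0])
def r(c,l): return proj(c,w(P,tip(3.9,l)))[0].round(1)
for l in (.7,.8,.9,1,1.1): print(l,r('scene',l),r('top',l))
from workcell import cams
a=cams.get_image('scene')['image'][160:260,150:310,::-1]
b=cams.get_image('top')['image'][120:220,180:340,::-1]
cv2.imwrite('pics/s4.png',cv2.resize(np.vstack([a,b]),None,fx=3,fy=3,interpolation=2))
"
```

```text
t19.53 pos [549.4 185.2 245. ] head 0.117 F [1.28 0.39 0.85] M [ 0.051 -0.017  0.002] w 24.8 g 0.0 q [ 0.3   0.33  1.72 -0.    1.09  1.76]
units [ 2.14  4.61 -0.19]
0.7 [220.8 181.3] [250.4 148.8]
0.8 [224.7 182.2] [251.  153.7]
0.9 [228.8 183.6] [251.7 158.8]
1 [232.9 185.4] [252.4 164.1]
1.1 [237.  187.6] [253.2 169.3]
```

View pics/s4.png

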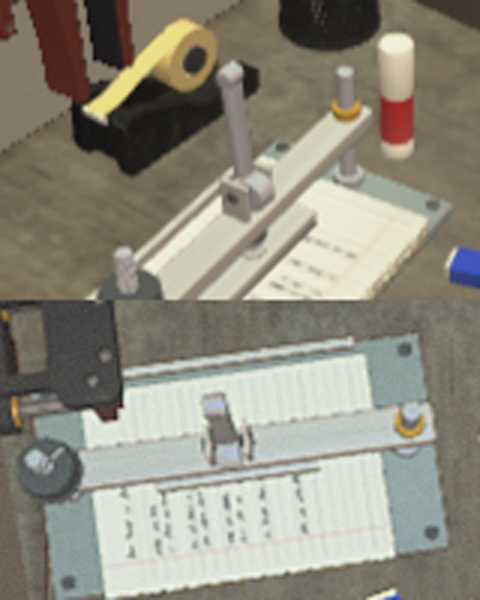

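Emit:
{"name": "move_arm", "arguments": {
  "steps": [
    [[0.36, 0.77, 0], 0, 1],
    [[0.36, 0.77, 0], 0, 1],
    [[0.36, 0.77, 0], 0, 1],
    [[0.36, 0.77, 0], 0, 1],
    [[0.35, 0.77, 0], 0, 1],
    [[0.35, 0.76, 0], 0, 1],
    [[0, 0, 0.8], 0, 1],
    [[0, 0, 0.8], 0, 1],
    [[0, 0, 0.8], 0, 1],
    [[0, 0, 0.8], 0, 1],
    [[0, 0, 0.8], 0, 1],
    [[0, 0, 0.4], 0, 1],
    [[0, 0, 0], 0, 1],
    [[-0.4, 0, 0], 0, 1],
    [[-0.4, 0, 0], 0, 1],
    [[-0.4, 0, 0], 0, 1],
    [[-0.2, 0, 0], 0, 1],
    [[0, 0, 0], 0, 1],
    [[0, 0, 0], 0, 1]
  ]
}}

```text
t: 21.22
ee_pos: [579.5, 72.3, 132.6]
orientation: [-3.136, -0.184, -0.002]
ft_force: [0.6, 0.2, 0.5]
width: 0.4
grasp_force: 0.2
```

```bash
python3 -c "
from h import *
feel(8)
from workcell import cams
for c in('scene','top'):
    cams.get_image(c)
    print([(r['p'],np.round(r['rect'],1)) for r in cams.boxes_of(c,'lever')])"
```

```text
local [ 1.85e+01 -1.00e-01  1.32e+02] Flocal [1.03 0.18 0.64]
sd [0.64 0.2  0.71]
[(0.77, array([233.8, 207.6,  19.7,  49.3])), (0.35, array([229.7, 229.6,  91.4, 100.5]))]
[]
```

Emit:
{"name": "move_arm", "arguments": {
  "steps": [
    [[-0.16, 0, 0], 0, 1],
    [[0, 0, 0], 0, 1],
    [[0, 0, 0], 0, 1]
  ]
}}

```text
t: 22.07
ee_pos: [575.2, 71.8, 131.6]
orientation: [-3.136, -0.184, 0.0]
ft_force: [1.4, -0.4, 1.1]
width: 0.3
grasp_force: 0.7
```

```bash
python3 -c "
from h import *
feel(8)"
```

```text
local [ 1.390e+01 -1.000e-01  1.315e+02] Flocal [ 1.05 -0.12  0.86]
sd [0.47 0.58 0.33]
```

Emit:
{"name": "move_arm", "arguments": {
  "steps": [
    [[-0.16, 0, 0], 0, 1],
    [[0, 0, 0], 0, 1],
    [[0, 0, 0], 0, 1]
  ]
}}

```text
t: 22.72
ee_pos: [571.8, 71.4, 131.7]
orientation: [-3.136, -0.184, -0.002]
ft_force: [3.4, 0.6, -0.8]
width: 0.4
grasp_force: 1.9
```

```bash
python3 -c "
from h import *
feel(8)"
```

```text
local [ 1.040e+01 -1.000e-01  1.317e+02] Flocal [ 4.18 -0.02 -0.02]
sd [0.56 0.37 0.55]
```

Emit:
{"name": "move_arm", "arguments": {
  "steps": [
    [[-0.16, 0, 0], 0, 1],
    [[0, 0, 0], 0, 1],
    [[0, 0, 0], 0, 1]
  ]
}}

```text
t: 23.37
ee_pos: [567.6, 70.9, 131.6]
orientation: [-3.136, -0.184, -0.001]
ft_force: [5.3, 0.8, -1.3]
width: 0.7
grasp_force: 2.2
```

```bash
python3 -c "
from h import *
feel(8)"
```

```text
local [ 6.100e+00 -1.000e-01  1.316e+02] Flocal [ 4.76  0.01 -0.91]
sd [0.57 0.54 0.38]
```

Emit:
{"name": "move_arm", "arguments": {
  "steps": [
    [[-0.16, 0, 0], 0, 1],
    [[0, 0, 0], 0, 1],
    [[0, 0, 0], 0, 1]
  ]
}}

```text
t: 24.02
ee_pos: [563.7, 70.4, 131.6]
orientation: [-3.136, -0.184, -0.001]
ft_force: [5.5, 0.3, -0.8]
width: 0.5
grasp_force: 2.3
```

```bash
python3 -c "
from h import *
feel(8)
from workcell import ctrl; print(ctrl.get_obs()['t'])"
```

```text
local [  2.2  -0.  131.6] Flocal [ 5.43  0.08 -0.97]
sd [0.38 0.3  0.23]
24.4167
```

Emit:
{"name": "move_arm", "arguments": {
  "steps": [
    [[0.4, 0, 0], 0, 1],
    [[0.3, 0, -0.5], 0, 1],
    [[0, 0, -0.8], 0, 1],
    [[0, 0, -0.8], 0, 1],
    [[0, 0, -0.8], 0, 1],
    [[0, 0, -0.8], 0, 1],
    [[0, 0, -0.8], 0, 1],
    [[0, -0.76, 0], 0, 0.4],
    [[0, -0.76, 0], 0, 0.2],
    [[0, -0.76, 0], 0, 0.2],
    [[0, -0.76, 0], 0, 0.2],
    [[0, -0.76, 0], 0, 0.2],
    [[0, -0.8, 0], 0, 0.2],
    [[0, 0, 0], 0, 0.2],
    [[0, 0, 0], 0, 0.2]
  ]
}}

```text
t: 25.67
ee_pos: [566.5, 187.1, 243.4]
orientation: [3.135, 0.187, -0.004]
ft_force: [-0.3, -0.3, -0.2]
width: 50.3
grasp_force: 0.0
```

```bash
python3 -c "
from h import *
st([548.2,184.7,78.5])
from workcell import cams
a=cams.get_image('scene')['image'][160:260,150:310,::-1]
b=cams.get_image('top')['image'][120:220,180:340,::-1]
cv2.imwrite('pics/s5.png',cv2.resize(np.vstack([a,b]),None,fx=3,fy=3,interpolation=2))"
```

```text
t25.67 pos [566.5 187.1 243.4] head 0.119 F [-0.3  -0.32 -0.22] M [ 0.047 -0.016 -0.01 ] w 50.3 g 0.0 q [ 0.3   0.36  1.67 -0.    1.11  1.75]
units [-0.72  0.    6.6 ]
```

View pics/s5.png

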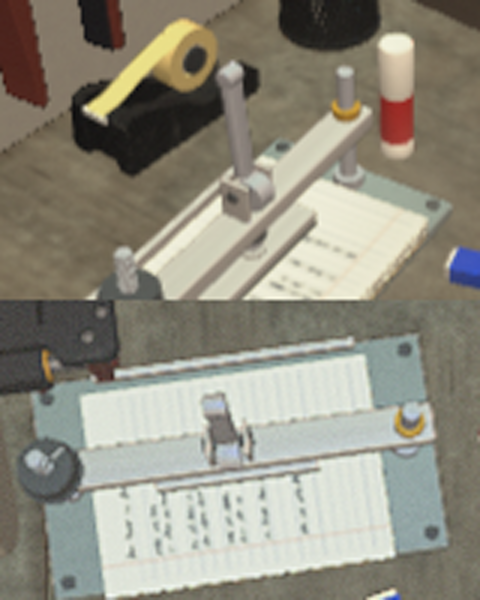

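The lever came back to the same resting place (tip near (226.7,183.3)), about 0.84 rad. Resistance therefore starts slightly before upright, and I'll back the nut off about 0.19 rad.

Emit:
{"name": "move_arm", "arguments": {
  "steps": [
    [[-0.72, 0, 0], 0, 0.2],
    [[0, 0, 0.9], 0, 0.2],
    [[0, 0, 0.9], 0, 0.2],
    [[0, 0, 0.9], 0, 0.2],
    [[0, 0, 0.9], 0, 0.2],
    [[0, 0, 0.9], 0, 0.2],
    [[0, 0, 0.9], 0, 0.2],
    [[0, 0, 0.7], 0, 0.3],
    [[0, 0, 0.5], 0, 0.5],
    [[0, 0, 0], 0, 0.6],
    [[0, 0, 0], 0, 1],
    [[0, 0, 0], 0, 1],
    [[0, 0, 0], 0, 1],
    [[0, 0, 0], 0, 1],
    [[0, 0, 0], 0, 1]
  ]
}}

```text
t: 27.02
ee_pos: [550.5, 184.9, 80.3]
orientation: [-3.136, -0.184, -0.004]
ft_force: [0.6, 0.4, 3.7]
width: 35.5
grasp_force: 30.0
```

```bash
python3 -c "
from h import *
st()"
```

```text
t27.02 pos [550.5 184.9  80.3] head 0.117 F [0.56 0.4  3.72] M [ 0.053 -0.059  0.007] w 35.5 g 30.0 q [ 0.3   0.55  1.81 -0.    0.77  1.76]
```

Emit:
{"name": "move_arm", "arguments": {
  "steps": [
    [[0, 0, -0.006], -0.7, 1],
    [[0, 0, -0.006], -0.7, 1],
    [[0, 0, -0.006], -0.8, 1],
    [[0, 0, 0], 0, 1],
    [[0, 0, 0], 0, 1],
    [[0, 0, 0], 0, 1]
  ]
}}

```text
t: 27.52
ee_pos: [550.5, 185.3, 80.5]
orientation: [-3.104, -0.481, -0.004]
ft_force: [-1.3, 3.6, 6.3]
width: 35.3
grasp_force: 30.0
```

```bash
python3 -c "
from h import *
st()"
```

```text
t27.52 pos [550.5 185.3  80.5] head 0.307 F [-1.26  3.59  6.31] M [0.684 0.046 0.209] w 35.3 g 30.0 q [0.3  0.55 1.81 0.   0.77 1.57]
```

Emit:
{"name": "move_arm", "arguments": {
  "steps": [
    [[0, 0, 0], 0, 0.3],
    [[0, 0, 0], 0, 0.3],
    [[0, 0, 0], 0, 0.3],
    [[0, 0, 0], 0, 0.3],
    [[0, 0, -0.6], 0, 0.3],
    [[0, 0, -0.9], 0, 0.3],
    [[0, 0, -0.9], 0, 0.3],
    [[0, 0, -0.9], 0, 0.5],
    [[0, 0, -0.9], 0, 1],
    [[0, 0, -0.9], 0.7, 1],
    [[0, 0, -0.9], 0.7, 1],
    [[0, 0, -0.6], 0.8, 1],
    [[0, 0, 0], 0, 1],
    [[0, 0, 0], 0, 1]
  ]
}}

```text
t: 28.68
ee_pos: [549.8, 184.5, 244.7]
orientation: [-3.136, -0.186, -0.002]
ft_force: [-0.8, -0.1, -0.6]
width: 18.7
grasp_force: 0.0
```

```bash
python3 -c "
from h import *
st(w(P,[55,0,133])[0])
from workcell import cams
cams.get_image('scene');print([(r['p'],np.round(r['rect'],1)) for r in cams.boxes_of('scene','lever')])"
```

```text
t28.68 pos [549.8 184.5 244.7] head 0.119 F [-0.75 -0.14 -0.56] M [ 0.064  0.01  -0.027] w 18.7 g 0.0 q [ 0.3   0.33  1.71 -0.    1.1   1.76]
units [2.12 4.58 4.47]
[(0.77, array([232.5, 206.1,  25. ,  51.3])), (0.33, array([228.8, 227.6,  94.7,  99.6]))]
```

Emit:
{"name": "move_arm", "arguments": {
  "steps": [
    [[0.36, 0.77, 0], 0, 1],
    [[0.36, 0.77, 0], 0, 1],
    [[0.35, 0.76, 0], 0, 1],
    [[0.35, 0.76, 0], 0, 1],
    [[0.35, 0.76, 0], 0, 1],
    [[0.35, 0.76, 0], 0, 1],
    [[0, 0, 0.8], 0, 1],
    [[0, 0, 0.8], 0, 1],
    [[0, 0, 0.8], 0, 1],
    [[0, 0, 0.8], 0, 1],
    [[0, 0, 0.8], 0, 1],
    [[0, 0, 0.45], 0, 1],
    [[0, 0, 0], 0, 1],
    [[-0.4, 0, 0], 0, 1],
    [[-0.4, 0, 0], 0, 1],
    [[-0.4, 0, 0], 0, 1],
    [[-0.4, 0, 0], 0, 1],
    [[0, 0, 0], 0, 1],
    [[0, 0, 0], 0, 1]
  ]
}}

```text
t: 30.37
ee_pos: [575.6, 72.4, 134.3]
orientation: [-3.136, -0.184, -0.002]
ft_force: [0.3, -0.7, 1.2]
width: 0.5
grasp_force: 0.1
```

```bash
python3 -c "
from h import *
feel(8)"
```

```text
local [ 14.8   0.4 133.7] Flocal [0.62 0.05 0.37]
sd [0.53 0.57 0.64]
```

Emit:
{"name": "move_arm", "arguments": {
  "steps": [
    [[-0.16, 0, 0], 0, 1],
    [[-0.16, 0, 0], 0, 1],
    [[0, 0, 0], 0, 1],
    [[0, 0, 0], 0, 1]
  ]
}}

```text
t: 31.1
ee_pos: [568.1, 71.4, 133.4]
orientation: [-3.136, -0.184, -0.001]
ft_force: [3.8, 0.8, -1.0]
width: 0.5
grasp_force: 1.6
```

```bash
python3 -c "
from h import *
feel(10)"
```

```text
local [  6.7   0.4 133.3] Flocal [ 3.6   0.03 -0.29]
sd [0.5  0.48 0.44]
```

Emit:
{"name": "move_arm", "arguments": {
  "steps": [
    [[-0.16, 0, 0], 0, 1],
    [[-0.16, 0, 0], 0, 1],
    [[0, 0, 0], 0, 1],
    [[0, 0, 0], 0, 1]
  ]
}}

```text
t: 31.93
ee_pos: [560.1, 70.5, 133.4]
orientation: [-3.136, -0.184, -0.001]
ft_force: [3.7, 0.2, -0.9]
width: 0.4
grasp_force: 1.9
```

```bash
python3 -c "
from h import *
feel(10)"
```

```text
local [ -1.3   0.5 133.4] Flocal [ 4.33  0.01 -0.12]
sd [0.41 0.31 0.64]
```

Two readings give resistance starting at c ≈ 5.2–5.4 mm, which is right. Flipping the lever over centre now.

Emit:
{"name": "move_arm", "arguments": {
  "steps": [
    [[-0.2, 0, 0], 0, 1],
    [[-0.2, 0, 0], 0, 1],
    [[-0.2, 0, 0], 0, 1],
    [[-0.2, 0, 0], 0, 1],
    [[-0.2, 0, 0], 0, 1],
    [[-0.17, 0, 0.09], 0, 1],
    [[-0.17, 0, 0.09], 0, 1],
    [[-0.16, 0, 0.1], 0, 1],
    [[-0.11, 0, 0.13], 0, 1],
    [[-0.11, 0, 0.13], 0, 1],
    [[-0.1, 0, 0.13], 0, 1],
    [[0, 0, 0.08], 0, 1],
    [[0, 0, 0], 0, 1],
    [[0, 0, 0], 0, 1]
  ]
}}

```text
t: 33.6
ee_pos: [514.9, 65.2, 116.2]
orientation: [3.136, 0.184, 0.0]
ft_force: [-5.5, -0.4, 22.7]
width: 0.8
grasp_force: 10.1
```

```bash
python3 -c "
from h import *
st();feel(3)"
```

```text
t33.60 pos [514.9  65.2 116.2] head 0.117 F [-5.48 -0.43 22.72] M [-0.118  1.258  0.003] w 0.8 g 10.1 q [ 0.1   0.43  1.94 -0.    0.78  1.56]
local [-46.8   0.8 116.2] Flocal [-5.36 -0.17 23.36]
sd [0.15 0.31 0.52]
```

Emit:
{"name": "move_arm", "arguments": {
  "steps": [
    [[0, 0, -0.3], 0, 1],
    [[0, 0, -0.8], 0, 1],
    [[0, 0, -0.8], 0, 1],
    [[0, 0, -0.8], 0, 1],
    [[0, 0, -0.8], 0, 1],
    [[0, 0, -0.8], 0, 1],
    [[0, 0, -0.8], 0, 1],
    [[0, -0.8, 0], 0, 1],
    [[0, -0.8, 0], 0, 1],
    [[0, -0.8, 0], 0, 1],
    [[0, -0.8, 0], 0, 1],
    [[0, -0.8, 0], 0, 1],
    [[0, -0.8, 0], 0, 1],
    [[0, -0.8, 0], 0, 1],
    [[0, 0, 0], 0, 1],
    [[0, 0, 0], 0, 1]
  ]
}}

```text
t: 35.08
ee_pos: [497.8, 204.5, 241.4]
orientation: [3.135, 0.187, -0.002]
ft_force: [-1.2, -0.1, -0.1]
width: 0.6
grasp_force: 0.0
```

```bash
python3 -c "
from h import *
st()
print(proj('scene',w(P,tip(3.7,2.1))),proj('top',w(P,tip(3.7,2.1))))
from workcell import cams
a=cams.get_image('scene')['image'][150:330,140:340,::-1]
b=cams.get_image('top')['image'][110:290,160:360,::-1]
cv2.imwrite('pics/s6.png',cv2.resize(np.hstack([a,b]),None,fx=2,fy=2,interpolation=2))"
```

```text
t35.08 pos [497.8 204.5 241.4] head 0.119 F [-1.17 -0.13 -0.09] M [ 0.046 -0.011  0.004] w 0.6 g 0.0 q [ 0.37  0.27  1.8  -0.    1.06  1.82]
[[268.16191719 223.83211329]] [[260.6954849  210.08831744]]
```

View pics/s6.png

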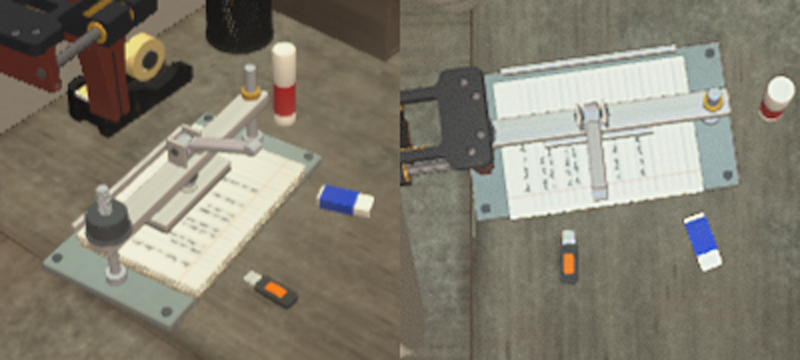

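The lever is closed: its tip is at scene pixel (268,222), against (268,224) expected at 2.1 rad. The pad and the small things are undisturbed and the gripper is clear.

```bash
python3 -c "
from workcell import ctrl
print(ctrl.close_job())"
```

```text
the job is handed in; nothing more can be done
None
```

The job is handed in: I set the nut by feel so resistance begins about upright, then flipped the lever to its stop, where it stayed locked; I estimate the foot holds the pad with about 75 N, and the camera showed the pad and small things unmoved.

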